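Set the flanged shaft on the runout stand and zero the readout

TASK

Take the shaft with the flange from its wooden storage rest and lay it across the two narrow V-rests of the runout stand, level, with a journal in each V and the flange on the side of the brass probe; lower it in, do not drop it, and let go. Then, with the shaft lying there, press the square pad on the readout box with a fingertip until a few newtons are felt (keep it well below 50 N), and move clear. Do not press the round pad, and leave the other shaft and the things on the bench where they are.

Things in the scene. Friction and masses are not known exactly. Their poses are not given: they have to be found in the camera images.
- shaft: The shaft to be placed: bare steel, 195 mm long, about 0.7 kg, lying level in a wooden storage rest, its axis 45 mm above the table. Origin: on its axis, half-way between its journals; x runs along it towards the flange; its turn about x means nothing. From x = -48 to 48 mm it is a plain cylinder 26 mm in diameter, the place to grip. The balance point is about 8 mm towards the flange.
- flange (a point): Middle of that shaft's flange, on its axis, 76 mm from the shaft's origin. Flange: 54 mm in diameter, 8 mm thick (x = 72 to 80 mm), then a nose to x = 90 mm. Journals: 20 mm in diameter, 24 mm long, from x = 48 to 72 mm and -72 to -48 mm. Other end: dark collar 28 mm in diameter (x = -81 to -72 mm), then a 16 mm stub to x = -105 mm.
- shaft_rack: The fixed wooden storage rest of that shaft: base 140 x 70 mm, 12 mm thick; origin under its middle, x along the shaft. At x = -60 and 60 mm two 10 mm thick V-rests carry the journals and reach 6 mm above the shaft's axis. Between them there is free room for fingers on both sides of the cylinder.
- rest_mid (a point): Point of the runout stand to which the shaft's origin has to come (up to 7 mm either way along x): half-way between its two V-rests, on the axis of a 20 mm journal lying in them, 105 mm above the table. x runs along the line of the rests towards the end with the brass probe, where the flange belongs; z up.
- stand: The fixed grey runout stand, base 215 x 85 mm, 14 mm thick; origin under its middle, x towards the probe. At x = -60 and 60 mm stand two steel V-rests, 10 mm thick: upward-open 90 degree V, lips 111 mm above the table and about 40 mm apart. Between them fingers have free room down to 28 mm above the table. The brass probe at x = 88 mm is 71 mm tall and clear of the shaft.
- zero_pad: The square pad to press: flat white membrane key 42 x 42 mm, its top 57.5 mm above the table, 2.5 mm proud of the box. Origin: middle of its top face; z up, x and y along the box's sides. It yields only about 1 mm (6 N per mm), then is solid; 4 N and more registers.
- lamp_pad: The round pad, not to be pressed: flat white membrane key 26 mm in diameter, as high as the square one and 72 mm beside it (-y of the box). Origin: middle of its top face.
- readout: The fixed grey readout box with the two pads: 110 x 150 mm, 55 mm tall, origin under its middle. A slanted display stands along its far (+x) edge, up to 30 mm above the top; it begins about 35 mm beyond the pads' middles.
- other_shaft: A similar shaft without a flange (a 28 mm collar at both ends), lying in the other storage rest, axis 45 mm above the table; origin on its axis half-way between the journals, x along it. To be left alone.
- cone: Bystander: steel centring cone, 92 mm wide, 56 mm tall, origin under its centre.
- mug: Bystander: white mug, 80 mm wide, 92 mm tall, origin under its centre.
- can: Bystander: white can, 64 mm wide, 170 mm tall, origin under its centre.
- wrench: Bystander: steel wrench 190 mm long, lying flat.
- tub: Bystander: black open tub of balance weights, 90 x 120 mm, 45 mm tall, origin under its centre.
Not all that is in view belongs to the job. Leave any turquoise look-alike of the shaft alone. What is shaped like the readout but red is not meant.

How it is judged (in metres and radians):
On the way, in this order (a step that is already met when the one before it is completed fails the run):
1. the flanged shaft lies in both V-rests, flange on the probe side, let go (x of shaft in the frame of rest_mid between -0.009 and 0.009 m and y of shaft in the frame of rest_mid between -0.004 and 0.004 m and z of shaft in the frame of rest_mid between -0.004 and 0.004 m and x of flange in the frame of rest_mid above 0.05 m and angle between the x axis of shaft and the x axis of rest_mid, either way round below 0.05 rad and contact force between the fingers and shaft below 0.1 N and linear speed of shaft below 0.02 m/s), for 0.2 s.
2. the square pad is pressed with 4 N or more while the shaft lies in the rests (contact force between anything else and zero_pad above 4 N and x of shaft in the frame of rest_mid between -0.009 and 0.009 m and y of shaft in the frame of rest_mid between -0.004 and 0.004 m and z of shaft in the frame of rest_mid between -0.004 and 0.004 m and x of flange in the frame of rest_mid above 0.05 m and angle between the x axis of shaft and the x axis of rest_mid, either way round below 0.05 rad), for 0.05 s.
At the end, for the whole second after the job is handed in: The flanged shaft lies at rest and released in both V-rests of the runout stand, a journal in each: within 9 mm along the rests' line, 4 mm sideways and in height of the rest point, axis within 0.05 rad of the rests' line, flange on the probe side; the square pad has been pressed after that (all of step 1); the robot touches nothing.
It fails at once if the shaft is dropped (it falls freely faster than 0.5 m/s) (linear speed of shaft above 0.5 m/s and contact force between anything else and shaft below 0.05 N).
It fails at once if the square pad is pressed with more than 50 N (contact force between anything else and zero_pad above 50 N).
It fails at once if the round pad is pressed (over 2 N) (contact force between anything else and lamp_pad above 2 N).
It fails at once if the other shaft is moved by more than 20 mm (distance of other_shaft from where it was at the start of the episode above 0.02 m).
It fails at once if a bystander is moved by more than 30 mm (distance of any of cone, mug, can, wrench, tub from where it was at the start of the episode above 0.03 m).
It also fails if it takes over 48 s, if anything falls off the work surface, if the arm or the gripper's body presses on something with over 40 N, if the wrist force passes 120 N, or if a joint passes its speed limit or range.

ROBOT

A 6-joint arm with a two-finger parallel gripper is mounted at the origin on the work surface. World frame = base frame: x ahead of the robot, y to its left, z up, the work surface at z = 0. Lengths are in m, angles in degrees, forces in N, time in s.
With the tool pointing down it reaches from about 0.4 to 0.825 m from the base axis. Payload 7 kg.
Tool frame: the origin (TCP) lies between the finger pads; the fingertips stand 19 mm ahead of it and the grasp point (between the pads) is the TCP; x points along the fingers, y is the direction in which the jaws open and shut, and the axes are right-handed (so a half turn about x gives the same grasp; the last joint's range is limited). The gripper opens to 88 mm and grips with 3 to 60 N. Pads are 19 mm wide; open, the fingers measure 130 mm over their backs; the gripper's body (78 mm by 193 mm) begins 47 mm behind the grasp point.
Start: joints at [-56.316, 20.546, 0.682, 0, -70.136, -16.507], TCP at [0.199, -0.645, 0.246] pointing down, gripper open.
Joint ranges: [-176.03, 176.03], [-82.01, 121.73], [-58.28, 71.71], [-173.87, 95.51], [-174.79, -0.11], [-173.66, 173.66]. Speed limits (degrees/s): [136.94, 136.94, 172.46, 180, 180, 180].

INTERFACE

Orientations are given as [roll, pitch, yaw] about the fixed x, y, z axes, in that order (R = Rz(yaw) Ry(pitch) Rx(roll)).
In Python, from plant import r gives the robot as it stands.
- The arm moves only by the tool send_rows, never from a script. Its argument "plan" is a list of rows, each a list of 2 entries, a list of its own where there are three numbers: the shift along the tool's x, y, z scaled (see below), then the turn, a rotation vector about the tool's x, y, z scaled (see below). A call has exactly 5 rows; each row is the pose to reach, as a shift and turn from the pose measured when the call began, along the tool's axes at that moment; what a row does not reach only later rows make up. The controller multiplies each number of a shift by 0.15 m and each number of a turn by pi/4 rad. A row lasts 1/10 s, in which the tool goes at most 50 mm and 8.59 degrees, less where a joint would pass 70% of its speed; a pose out of reach is approached as far as the arm can. A call with a number of a shift or a turn outside -1 to 1 is refused whole. A call with a gripper value outside its range is refused whole. "jaw" is the opening, from -1 (shut) to 1 (fully open), so that 0 is half open, set as the call begins (left out, the last holds). The fingers move at their own pace and stop on an object; "force" is the grip in N (left out, the last holds). Time passes only in rows, so rows that repeat a pose let the fingers close, or fill a call up. It gives the time, the measured TCP pose, the force and the opening at its end, in the units of the state.
- r.get_state(): the state, without advancing time (a new reading comes with each control period).
- r.capture(name): name is "side" or "top"; returns a dict with "color" (384x512x3 uint8, red, green, blue), "range_z" (384x512 float32, m along the optical axis (not along the pixel's ray), 0 where there is no reading), "mtx" (3x3 intrinsics, pixels), "pose" (4x4, takes a point from camera to world coordinates). Camera axes: x right, y down, z forward; pixel columns grow to the right and rows downward; lengths in m; the calibration is good to about 2 mm. A picture is of the moment at which its call begins.
- r.close_job(): hands the job in, once; it reports no verdict.
Trained networks look in a picture, given as the dict that the camera call returned (one of the last four; its "shot" number tells which), for a name from the list of things; names that differ only in an ending like _2 or _b are one class to them, and where a whole thing is asked for, a point or a joint stands for the part that bears it (a point fixed in the world has none). Each returns a list of dicts, best first, with "score" (0 to 1); they miss things now and then, are a little off and sometimes report something else, mostly with a low value. They report only what shows in the picture. A call takes as long as a camera call. They do not tell look-alikes from the thing itself.
- r.find_in(picture, target): "uv" ([column, row] in pixels, amid what is visible of it).
- r.trace(picture, target): "mask" (384x512 bool, what is visible of it) and "uv" ([column, row] in pixels, amid what is visible of it).
The state is a dict: "time_s": time; "joints": joint angles; "qd": joint speeds; "joint_torque": joint torques, N m; "tcp_pos": TCP position; "eef_rot": TCP orientation; "contact_force": force on the tool from outside, world axes, zero at the start; "moment": the same for the moment, N m; "gripper_width": finger opening in m.
Only numpy, scipy, OpenCV 4.12 (cv2) and the standard library are available. Lean on these libraries where they do the work, as an engineer would, in place of code of your own. Each camera call takes 0.05 s, during which the arm holds its last target. There are 200 camera calls.

## Working session

There is one attempt and no reset: what is moved stays moved. The work goes in short steps, Python scripts to look and compute and a tool call to move; the robot and the scene stay as the last step left them, time stands still between calls to the robot, and variables do not carry over. Pictures are saved under pics/ and viewed, about 8 in all and at most 12, crops included, and the job is handed in when it is done.

Besides the shell and the picture viewer there is one more tool, called after "Request:" as name([rows], argument=value, ...), one row to a line, values as JSON. send_rows: Moves the arm, as the interface text tells. Its arguments: {"type":"object","properties":{"plan":{"type":"array"},"jaw":{"type":"number"},"force":{"type":"number"}},"required":["plan"]}

```bash
ls; mkdir -p pics; python3 - <<'E'
from plant import r
import cv2,numpy as np,pickle
s=r.get_state();print(s)
for n in("top","side"):
    p=r.capture(n);pickle.dump(p,open(n+".pkl","wb"))
    cv2.imwrite(f"pics/{n}0.png",cv2.resize(p["color"][:,:,::-1],(768,576)))
    print(n,p["pose"].round(3).tolist(),p["mtx"].tolist())
    for t in["shaft","shaft_rack","stand","zero_pad","lamp_pad","readout","other_shaft","flange"]:
        try:
            for d in r.trace(p,t)[:3]:
                m=d["mask"]&(p["range_z"]>0);v,u=np.nonzero(m);z=p["range_z"][m]
                P=np.linalg.inv(p["mtx"])@np.array([u*z,v*z,z]);P=(p["pose"][:3,:3]@P).T+p["pose"][:3,3]
                print(t,round(d["score"],2),np.round(d["uv"]),m.sum(),np.median(P,0).round(3),P.min(0).round(3),P.max(0).round(3))
        except Exception as e: print(t,e)
E
```

```text
pics
{'time_s': 0.0, 'joints': array([-5.63161993e+01,  2.05909056e+01,  6.32403615e-01, -2.07100330e-02,
       -7.01359083e+01, -1.65070507e+01]), 'qd': array([-0.05248095, -0.05701688,  0.00476309, -0.0727385 , -0.11378073,
        0.0211694 ]), 'joint_torque': array([-5.91532680e-04, -5.82718420e+01,  2.93066293e+01,  6.99752122e+00,
        6.91661640e-03, -1.28777151e-04]), 'tcp_pos': array([ 0.19917927, -0.64444873,  0.24461638]), 'eef_rot': array([ 94.85679394,  89.90360265, 112.02649083]), 'contact_force': array([-0.55721777, -0.14415896, -0.44430415]), 'moment': array([-0.00246412, -0.06322387, -0.02402165]), 'gripper_width': 0.0875652786419274}
top [[-0.002, -0.992, 0.129, 0.325], [-1.0, -0.001, -0.02, 0.02], [0.02, -0.129, -0.992, 1.415], [0.0, 0.0, 0.0, 1.0]] [[447.59664817804924, 0.0, 250.59179205448456], [0.0, 447.59664817804924, 194.70669433276038], [0.0, 0.0, 1.0]]
shaft 0.85 [127. 260.] 537 [0.298 0.37  0.03 ] [ 0.201  0.315 -0.007] [0.372 0.439 0.059]
shaft 0.79 [150. 195.] 541 [0.496 0.303 0.054] [ 0.425  0.226 -0.004] [0.574 0.382 0.076]
shaft_rack 0.61 [155. 199
[... 1586 characters left out ...]
7  0.201 -0.004] [0.791 0.297 0.061]
readout 0.73 [140. 234.] 814 [0.695 0.263 0.03 ] [ 0.667  0.199 -0.003] [0.788 0.297 0.061]
readout 0.65 [220. 180.] 2037 [ 0.668 -0.043  0.054] [ 0.547 -0.215 -0.004] [0.81  0.05  0.112]
readout 0.17 [262. 138.] 802 [ 0.681 -0.264  0.061] [ 0.627 -0.319 -0.004] [ 0.736 -0.235  0.095]
other_shaft 0.64 [323. 161.] 301 [ 0.476 -0.312  0.053] [ 0.409 -0.37   0.001] [ 0.573 -0.275  0.063]
other_shaft 0.33 [185. 283.] 788 [0.499 0.292 0.012] [ 0.422  0.232 -0.001] [0.566 0.375 0.064]
flange 0.88 [218. 351.] 1125 [0.29  0.374 0.029] [ 0.193  0.318 -0.003] [0.386 0.427 0.056]
flange 0.86 [173. 286.] 842 [0.472 0.324 0.054] [0.419 0.211 0.   ] [0.598 0.378 0.074]
```

View pics/top0.png

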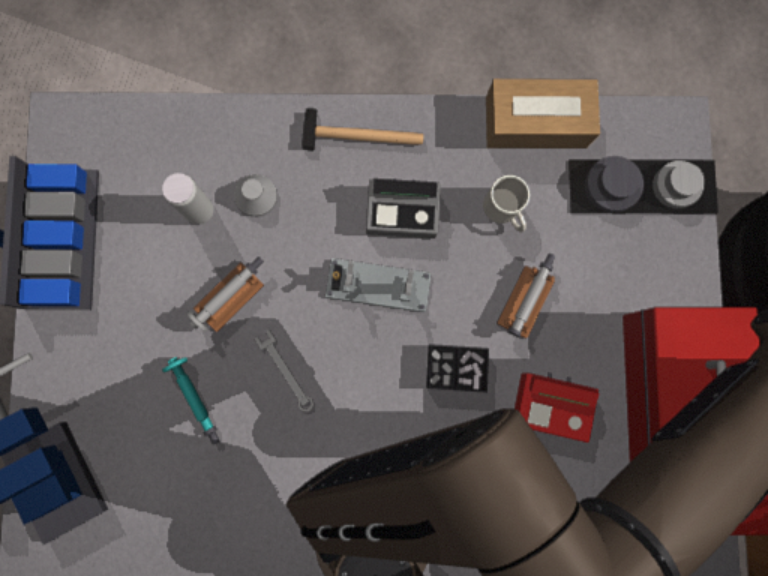

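View pics/side0.png

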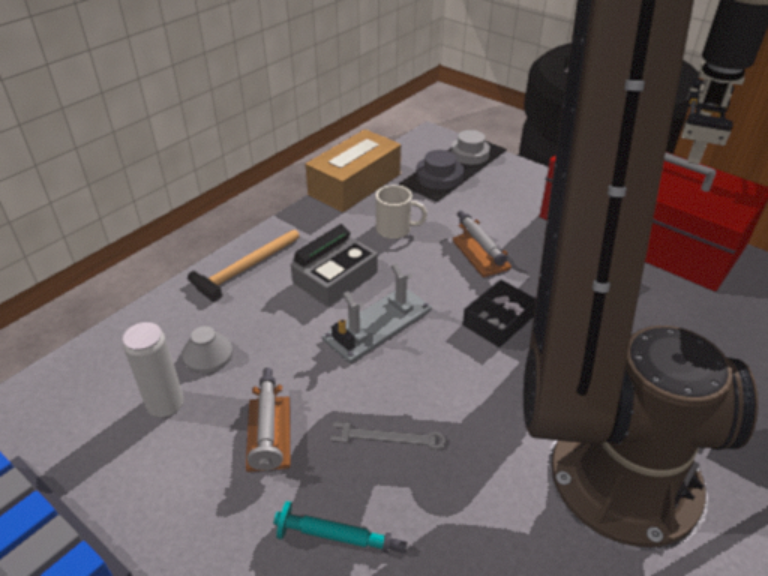

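The top view shows the flanged steel shaft in its rest at about (225,295), flange at (200,322). The stand is at (380,285) with the probe on its left end (337,275). The grey readout is at (403,207), with the square pad at (387,215). The turquoise shaft and the red box are decoys.

```bash
cat > h.py <<'E'
import numpy as np,pickle
from scipy.spatial.transform import Rotation as R
def cloud(p):
    z=p["range_z"];v,u=np.mgrid[:384,:512]
    P=np.stack([u*z,v*z,z],-1).reshape(-1,3)@np.linalg.inv(p["mtx"]).T
    P=P@p["pose"][:3,:3].T+p["pose"][:3,3]
    k=z.ravel()>0
    return P[k],p["color"].reshape(-1,3)[k].astype(int)
def line(P):
    c=P.mean(0);d=np.linalg.svd(P-c,full_matrices=False)[2][0];return c,d
def box(P,x0,x1,y0,y1,z0,z1):
    return ((P>[x0,y0,z0])&(P<[x1,y1,z1])).all(1)
def T(a): # rows: tool shift/turn scaled for target pos & yaw etc
    pass
E
python3 - <<'E'
from h import *
import cv2
for n in("top","side"):
    p=pickle.load(open(n+".pkl","rb"));P,C=cloud(p)
    print(n)
    # shaft
    k=box(P,.39,.61,.2,.42,.052,.066);Q=P[k]
    for _ in range(4):
        c,d=line(Q[:,:2]);n2=np.array([-d[1],d[0]]);Q=Q[abs((Q[:,:2]-c)@n2)<.014]
    d=d*np.sign(d[1]);
    K=box(P,.39,.61,.2,.42,.025,.09);S=P[K];t=(S[:,:2]-c)@d;w=(S[:,:2]-c)@np.array([-d[1],d[0]])
    b=np.arange(-.14,.14,.01)
    print("shaft c",c.round(4),"d",d.round(3),np.degrees(np.arctan2(d[1],d[0])))
    for a in b:
        m=(t>=a)&(t<a+.01)&(abs(w)<.04)
        if m.sum(): print(round(a,3),m.sum(),"zmax",S[m,2].max().round(3),"w",w[m].min().round(3),w[m].max().round(3))
    # stand uprights & base
    V=P[box(P,.42,.62,-.2,.15,.085,.125)]
    for s in(0,1):
        U=V[(V[:,1]>-.01)==s];print("V",s,len(U),U.mean(0).round(4),U.min(0).round(3),U.max(0).round(3),line(U[:,:2]))
    B=P[box(P,.42,.62,-.2,.15,.009,.019)];r=cv2.minAreaRect((B[:,:2]*1000).astype(np.float32));print("base",r)
    k=box(P,.60,.75,-.16,.04,.05,.064);W=P[k];cw=C[k];print("boxtop",cv2.minAreaRect((W[:,:2]*1000).astype(np.float32)))
    w=W[cw.min(1)>170];
    for s in(0,1):
        q=w[(w[:,1]>-.06)==s];print("pad",s,len(q),q.mean(0).round(4),cv2.minAreaRect((q[:,:2]*1000).astype(np.float32)) if len(q) else 0)
    k=box(P,.5,.8,.2,.5,.15,.2);print("can",P[k].mean(0),k.sum())
E
```

```text
top
shaft c [0.502  0.2989] d [-0.711  0.703] 135.30291477905112
-0.1 15 zmax 0.056 w -0.008 0.006
-0.09 18 zmax 0.055 w -0.007 0.007
-0.08 19 zmax 0.061 w -0.013 0.012
-0.07 33 zmax 0.064 w -0.024 0.021
-0.06 45 zmax 0.059 w -0.025 0.024
-0.05 26 zmax 0.063 w -0.01 0.01
-0.04 30 zmax 0.065 w -0.012 0.013
-0.03 25 zmax 0.061 w -0.011 0.012
-0.02 29 zmax 0.06 w -0.011 0.013
-0.01 30 zmax 0.059 w -0.011 0.012
0.0 27 zmax 0.063 w -0.011 0.011
0.01 26 zmax 0.06 w -0.012 0.013
0.02 30 zmax 0.062 w -0.011 0.012
0.03 26 zmax 0.06 w -0.011 0.012
0.04 30 zmax 0.061 w -0.014 0.012
0.05 31 zmax 0.06 w -0.025 0.024
0.06 51 zmax 0.06 w -0.025 0.024
0.07 48 zmax 0.076 w -0.027 0.026
0.08 38 zmax 0.075 w -0.023 0.026
0.09 13 zmax 0.059 w -0.008 0.008
V 0 62 [ 0.5157 -0.0709  0.1027] [ 0.491 -0.079  0.086] [ 0.539 -0.063  0.115] (array([ 0.51573836, -0.07086367]), array([-0.98952086,  0.14439   ]))
V 1 60 [0.5335 0.0474 0.1026] [0.509 0.04  0.087] [0.558 0.055 0.114] (array([0.53348875, 0.0473905 ]), array([-0.98848838,  0.15129682]))
base ((521.369873046875, -20.437530517578125), (176.1133117675781
[... 1332 characters left out ...]
ay([-0.98354163,  0.18068167]))
V 1 81 [0.5297 0.0491 0.0998] [0.504 0.039 0.085] [0.554 0.057 0.112] (array([0.52974681, 0.04908528]), array([-0.98577423,  0.16807487]))
base ((554.5650634765625, -15.966484069824219), (218.4818878173828, 160.22337341308594), 82.06167602539062)
boxtop ((678.1282348632812, -62.888221740722656), (153.07383728027344, 110.65225982666016), 85.447998046875)
pad 0 30 [ 0.6567 -0.1011  0.057 ] ((657.6652221679688, -100.55610656738281), (20.289409637451172, 21.349384307861328), 88.40767669677734)
pad 1 113 [ 0.6588 -0.0278  0.0575] ((658.8463745117188, -27.442237854003906), (41.4296875, 41.60243225097656), 85.83035278320312)
can [0.67596527 0.37562468 0.16608327] 538
```

```bash
cat > g.py <<'E'
import sys
from h import *
from plant import r
# usage: g.py x y z yaw(tool z axis heading, tool x down)
s=r.get_state();p=s["tcp_pos"];R0=R.from_euler("xyz",s["eef_rot"],degrees=True);M=R0.as_matrix()
print("t %.2f"%s["time_s"],"p",p.round(4),"zyaw %.2f"%np.degrees(np.arctan2(M[1,2],M[0,2])),"tool axes",M.T.round(3).tolist(),"q",s["joints"].round(1),"F",s["contact_force"].round(1),"w",s["gripper_width"].round(4))
a=[float(v) for v in sys.argv[1:]]
while a:
    q,a=a[:4],a[4:]
    y=np.radians(q[3]);X=np.array([0,0,-1.]);Z=np.array([np.cos(y),np.sin(y),0]);G=np.stack([X,np.cross(Z,X),Z],1)
    print(q,"shift",(M.T@(np.array(q[:3])-p)/.15).round(3).tolist(),"turn",((R0.inv()*R.from_matrix(G)).as_rotvec()/(np.pi/4)).round(3).tolist())
E
python3 g.py .42 -.42 .25 135.4 .52 -.1 .25 135.4 .4965 .3025 .25 135.4 .4965 .3025 .25 -44.6
```

```text
Traceback (most recent call last):
  File "g.py", line 6, in <module>
    print("t %.2f"%s["time_s"],"p",p.round(4),"zyaw %.2f"%np.degrees(np.arctan2(M[1,2],M[0,2])),"tool axes",M.T.round(3).tolist(),"q",s["joints"].round(1),"F",s["contact_force"].round(1),"w",s["gripper_width"].round(4))
                                                                                                                                                                                               ^^^^^^^^^^^^^^^^^^^^^^^^
AttributeError: 'float' object has no attribute 'round'
```

```bash
sed -i 's/s\["gripper_width"\].round(4)/round(s["gripper_width"],4)/' g.py
python3 g.py .42 -.42 .25 135.4 .52 -.1 .25 135.4 .4965 .3025 .25 135.4 .4965 .3025 .25 -44.6
```

```text
t 0.90 p [ 0.1993 -0.6449  0.2456] zyaw 17.18 tool axes [[-0.0, -0.0, -1.0], [-0.295, 0.955, -0.0], [0.955, 0.295, -0.0]] q [-56.3  20.5   0.7   0.  -70.1 -16.5] F [-0.6  0.8 -1.3] w 0.0877
[0.42, -0.42, 0.25, 135.4] shift [-0.029, 0.998, 1.848] turn [-2.627, -0.0, -0.0]
[0.52, -0.1, 0.25, 135.4] shift [-0.029, 2.839, 3.115] turn [-2.627, -0.0, -0.0]
[0.4965, 0.3025, 0.25, 135.4] shift [-0.03, 5.449, 3.758] turn [-2.627, -0.0, -0.0]
[0.4965, 0.3025, 0.25, -44.6] shift [-0.03, 5.449, 3.758] turn [1.373, -0.0, 0.0]
```

Request:
send_rows([
  [[-0.03,0.08,0.15],[-0.14,0,0]],
  [[-0.05,0.19,0.35],[-0.28,0,0]],
  [[-0.05,0.3,0.55],[-0.42,0,0]],
  [[-0.05,0.42,0.77],[-0.56,0,0]],
  [[-0.05,0.54,1.0],[-0.7,0,0]],
], jaw=1)

```text
time_s: 1.4
tcp_pos: [0.3194, -0.5222, 0.2532]
eef_rot: [-100.6, 90.0, -51.7]
contact_force: [1.4, -0.0, -0.9]
gripper_width: 0.0877
```

```bash
python3 g.py .45 -.36 .25 90 .52 -.1 .25 135.4
```

```text
t 1.40 p [ 0.3194 -0.5222  0.2532] zyaw 48.91 tool axes [[0.0, -0.0, -1.0], [-0.754, 0.657, -0.0], [0.657, 0.754, -0.0]] q [-40.3  14.4  -7.    0.  -68.6  -0.8] F [ 1.4 -0.  -0.9] w 0.0877
[0.45, -0.36, 0.25, 90.0] shift [0.022, 0.055, 1.387] turn [-0.913, -0.0, 0.0]
[0.52, -0.1, 0.25, 135.4] shift [0.021, 0.842, 3.0] turn [-1.922, -0.0, 0.0]
```

Request:
send_rows([
  [[0,0,0.2],[-0.12,0,0]],
  [[0,0,0.4],[-0.24,0,0]],
  [[0,0,0.6],[-0.36,0,0]],
  [[0,0,0.8],[-0.48,0,0]],
  [[0,0,1.0],[-0.6,0,0]],
])

```text
time_s: 1.9
tcp_pos: [0.4187, -0.4082, 0.2535]
eef_rot: [-117.1, 90.0, -40.9]
contact_force: [0.6, -0.6, 0.3]
gripper_width: 0.0878
```

Request:
send_rows([
  [[0,-0.02,0.2],[-0.06,0,0]],
  [[0,-0.04,0.4],[-0.12,0,0]],
  [[0,-0.06,0.6],[-0.18,0,0]],
  [[0,-0.09,0.8],[-0.24,0,0]],
  [[0,-0.11,0.98],[-0.3,0,0]],
])

```text
time_s: 2.4
tcp_pos: [0.4704, -0.2681, 0.2537]
eef_rot: [-115.4, 89.9, -25.6]
contact_force: [0.3, 0.7, -0.3]
gripper_width: 0.0877
```

Request:
send_rows([
  [[0,-0.07,0.2],[-0.06,0,0]],
  [[0,-0.14,0.4],[-0.12,0,0]],
  [[0,-0.2,0.6],[-0.18,0,0]],
  [[0,-0.27,0.8],[-0.24,0,0]],
  [[0,-0.33,1.0],[-0.3,0,0]],
])

```text
time_s: 2.9
tcp_pos: [0.5209, -0.117, 0.2539]
eef_rot: [-120.1, 89.9, -16.7]
contact_force: [0.7, -0.4, 0.5]
gripper_width: 0.0876
```

```bash
python3 g.py .53 .1 .25 115 .4965 .3025 .25 135.4
```

```text
t 2.90 p [ 0.5209 -0.117   0.2539] zyaw 103.38 tool axes [[0.002, -0.001, -1.0], [-0.973, -0.231, -0.002], [-0.231, 0.973, -0.001]] q [  8.4   6.8 -16.5   0.  -66.6   4.9] F [ 0.7 -0.4  0.5] w 0.0876
[0.53, 0.1, 0.25, 115.0] shift [0.025, -0.394, 1.393] turn [-0.258, -0.001, 0.002]
[0.4965, 0.3025, 0.25, 135.4] shift [0.024, -0.489, 2.758] turn [-0.712, -0.002, 0.002]
```

Request:
send_rows([
  [[0,-0.06,0.2],[-0.05,0,0]],
  [[0,-0.11,0.4],[-0.1,0,0]],
  [[0,-0.17,0.6],[-0.15,0,0]],
  [[0,-0.22,0.8],[-0.2,0,0]],
  [[0,-0.28,1.0],[-0.24,0,0]],
])

```text
time_s: 3.4
tcp_pos: [0.5269, 0.0399, 0.2541]
eef_rot: [-122.0, 89.9, -7.7]
contact_force: [1.1, 0.6, -0.5]
gripper_width: 0.0875
```

```bash
python3 g.py .5198 .17 .22 126 .4965 .3025 .18 135.4; python3 - <<'E'
from plant import r
from h import *
import cv2
# gripper visible? compare camera bias: cloud near the tcp
p=r.get_state()["tcp_pos"]
for n in("top","side"):
    c=r.capture(n);P,C=cloud(c);k=box(P,p[0]-.15,p[0]+.15,p[1]-.15,p[1]+.15,.15,.30);print(n,k.sum());
    for z in np.arange(.2,.3,.01):
        m=k&(P[:,2]>=z)&(P[:,2]<z+.01)
        if m.sum()>5:print(z.round(2),m.sum(),(P[m].min(0)-p).round(3),(P[m].max(0)-p).round(3))
E
```

```text
t 3.40 p [0.5269 0.0399 0.2541] zyaw 114.28 tool axes [[0.002, -0.0, -1.0], [-0.912, -0.411, -0.002], [-0.411, 0.912, -0.001]] q [ 25.7   6.3 -17.1   0.1 -66.5  -1.4] F [ 1.1  0.6 -0.5] w 0.0875
[0.5198, 0.17, 0.22, 126.0] shift [0.227, -0.313, 0.81] turn [-0.261, -0.002, 0.002]
[0.4965, 0.3025, 0.18, 135.4] shift [0.493, -0.534, 1.679] turn [-0.469, -0.002, 0.002]
top 0
side 298
0.23 19 [-0.057 -0.026 -0.019] [ 0.047  0.037 -0.014]
0.24 56 [-0.058 -0.025 -0.013] [ 0.05   0.038 -0.004]
0.25 55 [-0.061 -0.03  -0.004] [0.048 0.037 0.006]
0.26 55 [-0.062 -0.025  0.007] [0.052 0.039 0.016]
0.27 59 [-0.063 -0.019  0.016] [0.054 0.039 0.026]
0.28 44 [-0.064 -0.014  0.026] [0.052 0.041 0.035]
0.29 10 [0.039 0.012 0.036] [0.049 0.036 0.044]
```

Request:
send_rows([
  [[0,-0.06,0.17],[-0.05,0,0]],
  [[0.05,-0.12,0.34],[-0.1,0,0]],
  [[0.1,-0.18,0.51],[-0.15,0,0]],
  [[0.15,-0.24,0.68],[-0.2,0,0]],
  [[0.2,-0.3,0.85],[-0.24,0,0]],
])

```text
time_s: 4.0
tcp_pos: [0.5156, 0.1767, 0.2239]
eef_rot: [-121.1, 89.8, 4.2]
contact_force: [0.4, -0.1, 0.1]
gripper_width: 0.0875
```

```bash
python3 g.py .492 .307 .12 135.4
```

```text
t 4.00 p [0.5156 0.1767 0.2239] zyaw 125.26 tool axes [[0.003, 0.0, -1.0], [-0.817, -0.577, -0.002], [-0.577, 0.817, -0.001]] q [ 39.6   9.2 -17.8   0.1 -62.9  -4.4] F [ 0.4 -0.1  0.1] w 0.0875
[0.492, 0.307, 0.12, 135.4] shift [0.693, -0.371, 0.801] turn [-0.225, -0.002, 0.003]
```

Request:
send_rows([
  [[0.1,-0.09,0.2],[-0.06,0,0]],
  [[0.22,-0.18,0.4],[-0.12,0,0]],
  [[0.35,-0.28,0.6],[-0.18,0,0]],
  [[0.5,-0.37,0.8],[-0.225,0,0.003]],
  [[0.6,-0.37,0.8],[-0.225,-0.002,0.003]],
])

```text
time_s: 4.5
tcp_pos: [0.4915, 0.3094, 0.1324]
eef_rot: [108.2, 90.0, -116.2]
contact_force: [-0.2, -0.9, -0.4]
gripper_width: 0.0877
```

```bash
python3 g.py .492 .307 .045 135.4;  python3 - <<'E'
from plant import r
import cv2,numpy as np,pickle
a=[]
for n in("top","side"):
    p=r.capture(n);pickle.dump(p,open(n+"1.pkl","wb"));u,v=(150,195) if n=="top" else (180,285)
    v0,u0=max(0,min(v-70,244)),max(0,u-70);a.append(cv2.resize(p["color"][v0:v0+140,u0:u0+140,::-1],(400,400)))
cv2.imwrite("pics/pick.png",np.hstack(a))
E
```

```text
t 4.50 p [0.4915 0.3094 0.1324] zyaw 135.59 tool axes [[-0.0, -0.0, -1.0], [-0.7, -0.714, 0.0], [-0.714, 0.7, -0.0]] q [ 51.5  17.4 -20.    0.  -52.6  -5.9] F [-0.2 -0.9 -0.4] w 0.0877
[0.492, 0.307, 0.045, 135.4] shift [0.583, 0.009, -0.014] turn [0.004, -0.0, -0.0]
```

View pics/pick.png

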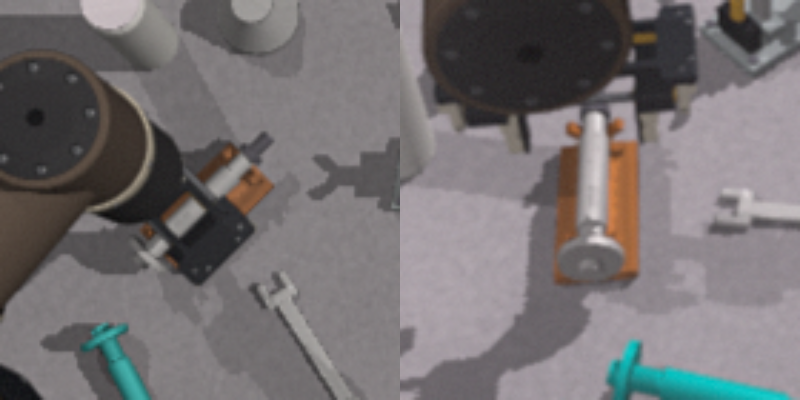

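The picture shows the gripper centred over the shaft with a finger on each side, and the can and cone are clear. I'll descend.

Request:
send_rows([
  [[0.1,0,0],[0,0,0]],
  [[0.25,0,0],[0,0,0]],
  [[0.4,0,0],[0,0,0]],
  [[0.52,0,0],[0,0,0]],
  [[0.58,0,0],[0,0,0]],
])

```text
time_s: 5.1
tcp_pos: [0.4906, 0.3048, 0.044]
eef_rot: [92.1, 89.7, -132.5]
contact_force: [-0.4, 0.7, -1.2]
gripper_width: 0.0874
```

Request:
send_rows([
  [[0,0,0],[0,0,0]],
  [[0,0,0],[0,0,0]],
  [[0,0,0],[0,0,0]],
  [[0,0,0],[0,0,0]],
  [[0,0,0],[0,0,0]],
], jaw=-0.15, force=10)

```text
time_s: 5.6
tcp_pos: [0.4909, 0.3051, 0.0447]
eef_rot: [91.7, 89.8, -132.9]
contact_force: [-0.7, -0.4, -0.1]
gripper_width: 0.053
```

Request:
send_rows([
  [[0,0,0],[0,0,0]],
  [[0,0,0],[0,0,0]],
  [[0,0,0],[0,0,0]],
  [[0,0,0],[0,0,0]],
  [[0,0,0],[0,0,0]],
], jaw=-1, force=10)

```text
time_s: 6.1
tcp_pos: [0.4924, 0.3068, 0.0454]
eef_rot: [142.3, 90.0, -82.3]
contact_force: [3.4, 3.8, -0.8]
gripper_width: 0.0254
```

Request:
send_rows([
  [[0,0,0],[0,0,0]],
  [[0,0,0],[0,0,0]],
  [[0,0,0],[0,0,0]],
  [[0,0,0],[0,0,0]],
  [[0,0,0],[0,0,0]],
], force=50)

```text
time_s: 6.6
tcp_pos: [0.4925, 0.307, 0.0453]
eef_rot: [-151.1, 90.0, -15.7]
contact_force: [3.1, 1.5, -4.9]
gripper_width: 0.025
```

Request:
send_rows([
  [[-0.06,0,0],[0,0,0]],
  [[-0.2,0,0],[0,0,0]],
  [[-0.4,0,0],[0,0,0]],
  [[-0.65,0,0],[0,0,0]],
  [[-0.9,0,0],[0,0,0]],
])

```text
time_s: 7.1
tcp_pos: [0.4908, 0.3054, 0.1807]
eef_rot: [87.4, 89.7, -137.2]
contact_force: [0.8, 1.1, -7.5]
gripper_width: 0.0247
```

```bash
python3 g.py .527 .15 .2 108 .5236 -.005 .17 81.4;  python3 - <<'E'
from plant import r
from h import *
import cv2
p=r.capture("side");cv2.imwrite("pics/lift.png",p["color"][160:384,40:340,::-1].repeat(2,0).repeat(2,1))
E
```

```text
t 7.10 p [0.4908 0.3054 0.1807] zyaw 135.35 tool axes [[-0.003, -0.003, -1.0], [-0.703, -0.711, 0.005], [-0.711, 0.703, 0.0]] q [ 51.2  14.6 -16.8  -0.  -58.9  -5.9] F [ 0.8  1.1 -7.5] w 0.0247
[0.527, 0.15, 0.2, 108.0] shift [-0.127, 0.568, -0.899] turn [0.608, -0.001, -0.006]
[0.5236, -0.005, 0.17, 81.4] shift [0.077, 1.318, -1.609] turn [1.199, -0.002, -0.005]
```

View pics/lift.png

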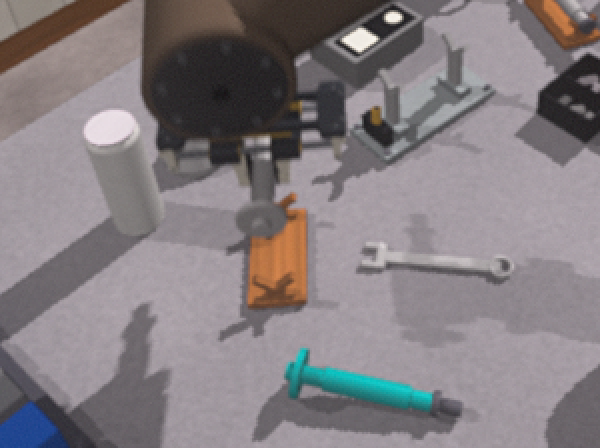

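The shaft is held in the gripper and clear of its rest. I'll carry it to the stand.

Request:
send_rows([
  [[-0.05,0.08,-0.12],[0.1,0,0]],
  [[-0.1,0.19,-0.3],[0.22,0,0]],
  [[-0.13,0.32,-0.5],[0.35,0,0]],
  [[-0.13,0.45,-0.7],[0.48,0,0]],
  [[-0.13,0.55,-0.86],[0.6,0,0]],
])

```text
time_s: 7.65
tcp_pos: [0.526, 0.1555, 0.2068]
eef_rot: [-63.2, 89.9, 45.0]
contact_force: [0.1, 0.4, -7.2]
gripper_width: 0.0248
```

```bash
python3 g.py .5236 -.005 .18 81.4
```

```text
t 7.65 p [0.526  0.1555 0.2068] zyaw 108.15 tool axes [[0.002, 0.002, -1.0], [-0.95, -0.312, -0.002], [-0.312, 0.95, 0.001]] q [ 36.9  10.3 -18.7  -0.  -60.9 -18.8] F [ 0.1  0.4 -7.2] w 0.0248
[0.5236, -0.005, 0.18, 81.4] shift [0.177, 0.349, -1.012] turn [0.595, 0.002, 0.002]
```

Request:
send_rows([
  [[0.02,0.08,-0.22],[0.14,0,0]],
  [[0.05,0.16,-0.46],[0.28,0,0]],
  [[0.09,0.25,-0.7],[0.43,0,0]],
  [[0.13,0.31,-0.9],[0.55,0,0]],
  [[0.17,0.35,-1.0],[0.595,0.002,0.002]],
])

```text
time_s: 8.15
tcp_pos: [0.5207, -0.006, 0.1801]
eef_rot: [109.4, 89.8, -169.5]
contact_force: [1.3, 0.6, -8.6]
gripper_width: 0.0251
```

Request:
send_rows([
  [[0,0,0],[0,0,0]],
  [[0,0,0],[0,0,0]],
  [[0,0,0],[0,0,0]],
  [[0,0,0],[0,0,0]],
  [[0,0,0],[0,0,0]],
])

```text
time_s: 8.65
tcp_pos: [0.5209, -0.0052, 0.1802]
eef_rot: [107.2, 89.8, -171.6]
contact_force: [0.6, -0.1, -7.7]
gripper_width: 0.0248
```

```bash
python3 g.py .5236 -.005 .125 81.4;  python3 - <<'E'
from plant import r
from h import *
import cv2
p0=r.get_state()["tcp_pos"]
a=[]
for n in("top","side"):
    p=r.capture(n);pickle.dump(p,open(n+"2.pkl","wb"))
    u,v=(251,189) if n=="top" else (249,212)
    a.append(cv2.resize(p["color"][v-60:v+60,u-70:u+70,::-1],(400,343)))
    P,C=cloud(p)
    V=P[box(P,.42,.62,-.2,.15,.08,.118)]
    for lo,hi in((-.09,-.05),(.03,.07)):
        U=V[(V[:,1]>lo)&(V[:,1]<hi)];print(n,"V",len(U),U.mean(0).round(4) if len(U) else 0)
    S=P[box(P,.45,.6,-.15,.12,.13,.21)]
    d=np.array([np.cos(np.radians(81.4)),np.sin(np.radians(81.4))]);t=(S[:,:2]-p0[:2])@d;w=(S[:,:2]-p0[:2])@np.array([-d[1],d[0]])
    for b in np.arange(-.13,.11,.01):
        m=(t>=b)&(t<b+.01)&(abs(w)<.033)
        if m.sum()>3:print(round(b,3),m.sum(),"z",S[m,2].min().round(3),S[m,2].max().round(3),"w",w[m].min().round(3),w[m].max().round(3))
cv2.imwrite("pics/hover.png",np.hstack(a))
E
```

```text
t 8.65 p [ 0.5209 -0.0052  0.1802] zyaw 81.16 tool axes [[-0.003, -0.0, -1.0], [-0.988, 0.154, 0.003], [0.154, 0.988, -0.001]] q [ 21.    9.3 -23.8  -0.  -57.1 -29.8] F [ 0.6 -0.1 -7.7] w 0.0248
[0.5236, -0.005, 0.125, 81.4] shift [0.368, -0.019, 0.004] turn [-0.005, -0.001, -0.003]
top V 36 [ 0.5078 -0.0696  0.1035]
top V 18 [0.5148 0.0502 0.1075]
-0.11 17 z 0.179 0.192 w -0.009 0.005
-0.1 21 z 0.18 0.193 w -0.009 0.006
-0.09 26 z 0.183 0.199 w -0.014 0.011
-0.08 29 z 0.18 0.196 w -0.014 0.011
-0.07 25 z 0.18 0.194 w -0.012 0.008
-0.06 26 z 0.184 0.193 w -0.013 0.008
-0.05 28 z 0.179 0.197 w -0.013 0.011
side V 78 [ 0.5101 -0.0692  0.0959]
side V 93 [0.5293 0.049  0.0972]
-0.02 5 z 0.167 0.185 w 0.028 0.029
-0.01 21 z 0.163 0.197 w 0.027 0.033
-0.0 81 z 0.161 0.206 w -0.029 0.033
0.01 81 z 0.165 0.209 w -0.028 0.032
0.02 32 z 0.174 0.195 w -0.005 0.014
0.03 34 z 0.172 0.193 w -0.006 0.014
0.04 36 z 0.167 0.194 w -0.013 0.015
0.05 18 z 0.175 0.191 w -0.005 0.013
0.06 22 z 0.173 0.206 w -0.014 0.029
0.07 156 z 0.154 0.209 w -0.023 0.03
0.08 33 z 0.171 0.191 w -0.006 0.012
```

View pics/hover.png

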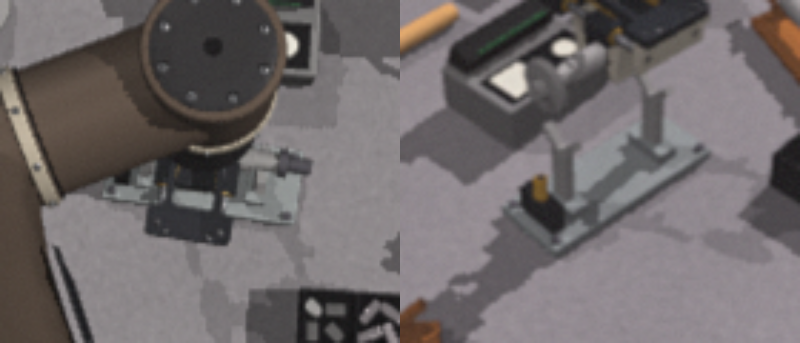

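Clearances are good: the flange is on the probe side and the shaft is aligned above the Vs. I'll descend with a 3 mm sideways correction.

Request:
send_rows([
  [[0.03,-0.02,0],[-0.005,0,0]],
  [[0.12,-0.02,0],[-0.005,0,0]],
  [[0.23,-0.02,0],[-0.005,0,0]],
  [[0.32,-0.02,0],[-0.005,0,-0.003]],
  [[0.37,-0.02,0],[-0.005,0,-0.003]],
])

```text
time_s: 9.25
tcp_pos: [0.5231, -0.006, 0.1232]
eef_rot: [128.1, 89.9, -150.5]
contact_force: [-0.6, -0.6, -8.3]
gripper_width: 0.025
```

Request:
send_rows([
  [[0,0,0],[0,0,0]],
  [[0,0,0],[0,0,0]],
  [[0,0,0],[0,0,0]],
  [[0,0,0],[0,0,0]],
  [[0,0,0],[0,0,0]],
])

```text
time_s: 9.75
tcp_pos: [0.5234, -0.0059, 0.1237]
eef_rot: [134.5, 89.9, -144.1]
contact_force: [-0.2, 0.1, -7.7]
gripper_width: 0.0248
```

```bash
python3 g.py .5239 -.005 .105 81.4
```

```text
t 9.75 p [ 0.5234 -0.0059  0.1237] zyaw 81.37 tool axes [[-0.001, -0.001, -1.0], [-0.989, 0.15, 0.001], [0.15, 0.989, -0.001]] q [ 20.9  13.1 -27.6   0.  -49.4 -29.5] F [-0.2  0.1 -7.7] w 0.0248
[0.5239, -0.005, 0.105, 81.4] shift [0.125, -0.003, 0.007] turn [-0.001, -0.001, -0.001]
```

Request:
send_rows([
  [[0.025,0,0.005],[0,0,0]],
  [[0.05,-0.003,0.007],[0,0,0]],
  [[0.075,-0.003,0.007],[0,0,0]],
  [[0.095,-0.003,0.007],[0,0,0]],
  [[0.11,-0.003,0.007],[0,0,0]],
])

```text
time_s: 10.25
tcp_pos: [0.5238, -0.005, 0.1068]
eef_rot: [130.8, 89.9, -147.8]
contact_force: [-1.0, -1.0, -6.5]
gripper_width: 0.0248
```

Request:
send_rows([
  [[0.005,0,0],[0,0,0]],
  [[0.01,0,0],[0,0,0]],
  [[0.01,0,0],[0,0,0]],
  [[0.01,0,0],[0,0,0]],
  [[0.01,0,0],[0,0,0]],
])

```text
time_s: 10.75
tcp_pos: [0.5238, -0.005, 0.1064]
eef_rot: [140.4, 89.9, -138.2]
contact_force: [-5.9, 2.5, 4.8]
gripper_width: 0.0248
```

Request:
send_rows([
  [[0,0.005,0],[0,0,0]],
  [[0,0.01,0],[0,0,0]],
  [[0.002,0.01,0],[0,0,0]],
  [[0.004,0.01,0],[0,0,0]],
  [[0.004,0.01,0],[0,0,0]],
])

```text
time_s: 11.25
tcp_pos: [0.5223, -0.0048, 0.1056]
eef_rot: [138.7, 89.9, -139.9]
contact_force: [0.1, -0.3, -8.1]
gripper_width: 0.0251
```

```bash
python3 g.py .5239 -.005 .105 81.4;  python3 - <<'E'
from plant import r
from h import *
import cv2
p0=r.get_state()["tcp_pos"]
a=[]
for n in("top","side"):
    p=r.capture(n)
    u,v=(251,189) if n=="top" else (249,212)
    a.append(cv2.resize(p["color"][v-60:v+60,u-70:u+70,::-1],(400,343),interpolation=cv2.INTER_CUBIC))
cv2.imwrite("pics/seat.png",np.hstack(a))
E
```

```text
t 11.25 p [ 0.5223 -0.0048  0.1056] zyaw 81.39 tool axes [[-0.002, -0.001, -1.0], [-0.989, 0.15, 0.001], [0.15, 0.989, -0.002]] q [ 21.   14.3 -28.9   0.1 -46.9 -29.7] F [ 0.1 -0.3 -8.1] w 0.0251
[0.5239, -0.005, 0.105, 81.4] shift [0.004, -0.01, 0.0] turn [-0.0, -0.002, -0.002]
```

View pics/seat.png

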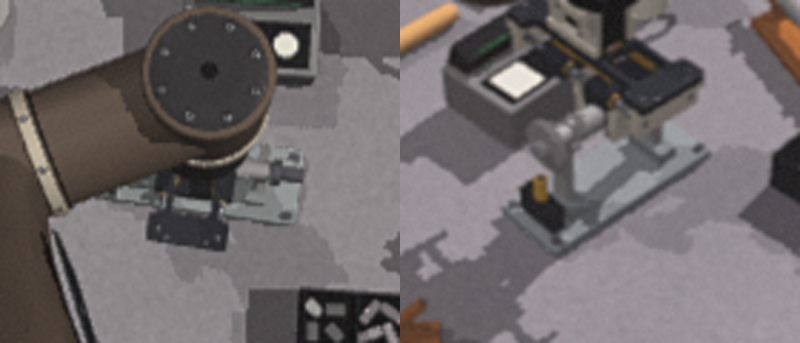

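The shaft is over both Vs and no longer touching after the sideways shift. I'll lower the last bit slowly.

Request:
send_rows([
  [[0.005,0,0],[0,0,0]],
  [[0.01,0,0],[0,0,0]],
  [[0.013,0,0],[0,0,0]],
  [[0.013,0,0],[0,0,0]],
  [[0.013,0,0],[0,0,0]],
])

```text
time_s: 11.85
tcp_pos: [0.5225, -0.0049, 0.1051]
eef_rot: [166.9, 89.9, -111.7]
contact_force: [-6.3, 0.3, 8.2]
gripper_width: 0.025
```

Request:
send_rows([
  [[0,0.004,0],[0,0,0]],
  [[0,0.006,0],[0,0,0]],
  [[0.001,0.006,0],[0,0,0]],
  [[0.002,0.006,0],[0,0,0]],
  [[0.002,0.006,0],[0,0,0]],
], force=20)

```text
time_s: 12.35
tcp_pos: [0.5224, -0.0046, 0.1052]
eef_rot: [-141.2, 89.9, -59.8]
contact_force: [3.0, -1.3, 0.2]
gripper_width: 0.0256
```

Request:
send_rows([
  [[0,0,0],[0,0,0]],
  [[0,0,0],[0,0,0]],
  [[0,0,0],[0,0,0]],
  [[0,0,0],[0,0,0]],
  [[0,0,0],[0,0,0]],
], force=3)

```text
time_s: 12.85
tcp_pos: [0.5225, -0.0046, 0.1052]
eef_rot: [-141.6, 89.9, -60.1]
contact_force: [1.2, -0.2, -0.7]
gripper_width: 0.0258
```

Request:
send_rows([
  [[0,0,0],[0,0,0]],
  [[0,0,0],[0,0,0]],
  [[0,0,0],[0,0,0]],
  [[0,0,0],[0,0,0]],
  [[0,0,0],[0,0,0]],
], jaw=0.1)

```text
time_s: 13.35
tcp_pos: [0.5224, -0.0046, 0.1052]
eef_rot: [-140.4, 89.9, -58.9]
contact_force: [0.5, -0.4, -0.5]
gripper_width: 0.0478
```

```bash
python3 g.py .5239 -.005 .2 81.4
```

```text
t 13.35 p [ 0.5224 -0.0046  0.1052] zyaw 81.45 tool axes [[0.001, -0.001, -1.0], [-0.989, 0.149, -0.001], [0.149, 0.989, -0.001]] q [ 21.1  14.2 -29.1   0.1 -46.7 -29.7] F [ 0.5 -0.4 -0.5] w 0.0478
[0.5239, -0.005, 0.2, 81.4] shift [-0.632, -0.011, -0.002] turn [0.001, -0.002, 0.001]
```

Request:
send_rows([
  [[-0.06,0,0],[0,0,0]],
  [[-0.2,0,0],[0,0,0]],
  [[-0.4,0,0],[0,0,0]],
  [[-0.6,0,0],[0,0,0]],
  [[-0.7,0,0],[0,0,0]],
])

```text
time_s: 13.85
tcp_pos: [0.5234, -0.0044, 0.2138]
eef_rot: [-90.0, 89.7, -8.5]
contact_force: [0.5, 0.7, -0.4]
gripper_width: 0.048
```

```bash
python3 g.py .661 -.0283 .13 84;  python3 - <<'E'
from plant import r
from h import *
import cv2
p=r.capture("side");u,v=(249,212)
cv2.imwrite("pics/placed.png",cv2.resize(p["color"][v-75:v+75,u-100:u+100,::-1],(800,600),interpolation=cv2.INTER_CUBIC))
E
```

```text
t 13.85 p [ 0.5234 -0.0044  0.2138] zyaw 81.48 tool axes [[0.005, -0.001, -1.0], [-0.989, 0.148, -0.005], [0.148, 0.989, 0.0]] q [ 21.1   7.5 -21.2   0.2 -61.  -29.7] F [ 0.5  0.7 -0.4] w 0.048
[0.661, -0.0283, 0.13, 84.0] shift [0.563, -0.928, -0.022] turn [-0.056, -0.0, 0.006]
```

View pics/placed.png

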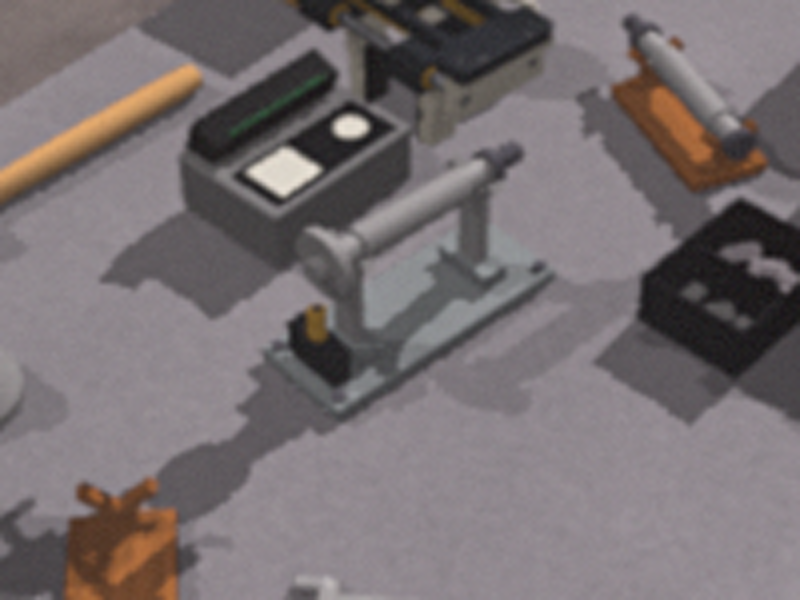

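The shaft lies across both rests, flange on the probe side. I'll close the gripper and move above the square pad.

Request:
send_rows([
  [[0,-0.1,0],[0,0,0]],
  [[0,-0.3,0],[0,0,0]],
  [[0,-0.55,-0.01],[-0.05,0,0]],
  [[0.02,-0.8,-0.02],[-0.056,0,0.006]],
  [[0.05,-0.93,-0.022],[-0.056,0,0.006]],
], jaw=-1, force=20)

```text
time_s: 14.4
tcp_pos: [0.6642, -0.0288, 0.209]
eef_rot: [-83.7, 89.8, 0.3]
contact_force: [-0.6, -0.1, 0.4]
gripper_width: 0.0137
```

```bash
python3 g.py .661 -.0283 .09 84;  python3 - <<'E'
from plant import r
from h import *
d=np.array([.149,.989])
for n in("top","side"):
    p=r.capture(n);P,C=cloud(p)
    S=P[box(P,.42,.62,-.15,.12,.098,.14)]
    w=(S[:,:2]-[.5225,-.011])@np.array([-d[1],d[0]]);S=S[abs(w)<.032]
    t=(S[:,:2]-[.5225,-.011])@d;w=(S[:,:2]-[.5225,-.011])@np.array([-d[1],d[0]])
    print(n,"t ext",t.min().round(4),t.max().round(4))
    for b in np.arange(-.12,.1,.01):
        m=(t>=b)&(t<b+.01)
        if m.sum()>2:print(round(b,2),m.sum(),"zmax",S[m,2].max().round(3),"w",w[m].min().round(3),w[m].max().round(3))
E
```

```text
t 14.40 p [ 0.6642 -0.0288  0.209 ] zyaw 84.01 tool axes [[0.003, 0.0, -1.0], [-0.995, 0.104, -0.003], [0.104, 0.995, 0.0]] q [ 14.3  20.8  -3.8   0.  -65.2 -20.3] F [-0.6 -0.1  0.4] w 0.0137
[0.661, -0.0283, 0.09, 84.0] shift [0.793, 0.024, 0.001] turn [0.0, 0.0, 0.004]
top t ext -0.1033 0.0912
-0.11 5 zmax 0.115 w -0.007 0.005
-0.1 19 zmax 0.117 w -0.009 0.006
-0.09 17 zmax 0.117 w -0.008 0.006
-0.08 31 zmax 0.123 w -0.014 0.012
-0.07 42 zmax 0.12 w -0.027 0.023
-0.06 38 zmax 0.121 w -0.025 0.023
-0.05 26 zmax 0.122 w -0.014 0.01
-0.04 31 zmax 0.124 w -0.013 0.011
-0.03 29 zmax 0.121 w -0.014 0.011
-0.02 29 zmax 0.122 w -0.012 0.012
-0.01 30 zmax 0.123 w -0.014 0.011
-0.0 30 zmax 0.124 w -0.012 0.011
0.01 28 zmax 0.123 w -0.015 0.011
0.02 32 zmax 0.122 w -0.012 0.011
0.03 29 zmax 0.122 w -0.014 0.011
0.04 28 zmax 0.12 w -0.013 0.011
0.05 43 zmax 0.119 w -0.026 0.022
0.06 40 zmax 0.119 w -0.025 0.024
0.07 52 zmax 0.137 w -0.028 0.025
0.08 30 zmax 0.133 w -0.023 0.024
0.09 3 zmax 0.117 w -0.008 -0.001
side t ext -0.1039 0.0923
-0.11 5 zmax 0.112 w -0.002 0.009
-0.1 14 zmax 0.115 w -0.006 0.011
-0.09 13 zmax 0.117 w -0.0 0.011
-0.08 33 zmax 0.12 w -0.009 0.016
-0.07 32 zmax 0.118 w -0.017 0.028
-0.06 39 zmax 0.115 w -0.021 0.028
-0.05 22 zmax 0.119 w -0.008 0.015
-0.04 27 zmax 0.119 w -0.006 0.016
-0.03 25 zmax 0.12 w -0.007 0.015
-0.02 28 zmax 0.118 w -0.006 0.017
-0.01 27 zmax 0.119 w -0.005 0.016
-0.0 29 zmax 0.119 w -0.003 0.016
0.01 30 zmax 0.119 w -0.007 0.017
0.02 28 zmax 0.12 w -0.005 0.017
0.03 31 zmax 0.12 w -0.005 0.017
0.04 34 zmax 0.12 w -0.007 0.017
0.05 36 zmax 0.117 w -0.018 0.028
0.06 21 zmax 0.115 w 0.001 0.029
0.07 60 zmax 0.134 w -0.025 0.031
0.08 87 zmax 0.133 w -0.022 0.029
0.09 14 zmax 0.118 w -0.006 0.014
```

The shaft is seated: about 1.5 mm off along the rests, and level. Now the pad.

Request:
send_rows([
  [[0.1,0.02,0],[0,0,0]],
  [[0.3,0.02,0],[0,0,0]],
  [[0.5,0.02,0],[0,0,0]],
  [[0.7,0.02,0],[0,0,0.004]],
  [[0.78,0.02,0],[0,0,0.004]],
])

```text
time_s: 15.0
tcp_pos: [0.6582, -0.0286, 0.0879]
eef_rot: [99.4, 89.6, -176.6]
contact_force: [-0.7, -0.5, -0.1]
gripper_width: 0.0004
```

Request:
send_rows([
  [[0,0,0],[0,0,0]],
  [[0.02,0,0],[0,0,0]],
  [[0.04,0,0],[0,0,0]],
  [[0.05,0,0],[0,0,0]],
  [[0.06,0,0],[0,0,0]],
])

```text
time_s: 15.5
tcp_pos: [0.6585, -0.0285, 0.0797]
eef_rot: [97.4, 89.7, -178.7]
contact_force: [0.5, 0.6, 1.2]
gripper_width: 0.0002
```

```bash
python3 g.py .661 -.0283 .0765 84
```

```text
t 15.50 p [ 0.6585 -0.0285  0.0797] zyaw 83.93 tool axes [[-0.005, -0.0, -1.0], [-0.994, 0.106, 0.005], [0.106, 0.994, -0.001]] q [ 14.4  27.2 -12.3  -0.1 -50.8 -20.4] F [0.5 0.6 1.2] w 0.0002
[0.661, -0.0283, 0.0765, 84.0] shift [0.021, -0.016, 0.003] turn [-0.001, -0.001, -0.007]
```

Request:
send_rows([
  [[0,-0.01,0],[0,0,0]],
  [[0.008,-0.01,0],[0,0,0]],
  [[0.014,-0.01,0],[0,0,0]],
  [[0.02,-0.01,0],[0,0,0]],
  [[0.02,-0.01,0],[0,0,0]],
])

```text
time_s: 16.0
tcp_pos: [0.66, -0.0287, 0.0767]
eef_rot: [98.0, 89.7, -178.0]
contact_force: [-0.5, -0.1, 1.2]
gripper_width: 0.0002
```

Request:
send_rows([
  [[0.002,0,0],[0,0,0]],
  [[0.004,0,0],[0,0,0]],
  [[0.006,0,0],[0,0,0]],
  [[0.006,0,0],[0,0,0]],
  [[0.006,0,0],[0,0,0]],
])

```text
time_s: 16.5
tcp_pos: [0.6601, -0.0287, 0.0761]
eef_rot: [98.3, 89.7, -177.7]
contact_force: [-2.5, 0.4, 5.0]
gripper_width: 0.0005
```

Request:
send_rows([
  [[0.003,0,0],[0,0,0]],
  [[0.006,0,0],[0,0,0]],
  [[0.008,0,0],[0,0,0]],
  [[0.008,0,0],[0,0,0]],
  [[0.008,0,0],[0,0,0]],
])

```text
time_s: 17.0
tcp_pos: [0.6601, -0.0287, 0.0756]
eef_rot: [99.6, 89.7, -176.4]
contact_force: [-2.7, -0.2, 8.7]
gripper_width: 0.0003
```

8.7 N is felt on the pad. I'll retract.

Request:
send_rows([
  [[-0.05,0,0],[0,0,0]],
  [[-0.2,0,0],[0,0,0]],
  [[-0.45,0,0],[0,0,0]],
  [[-0.7,0,0],[0,0,0]],
  [[-0.9,0,0],[0,0,0]],
])

```text
time_s: 17.5
tcp_pos: [0.6611, -0.0287, 0.2129]
eef_rot: [99.3, 89.8, -176.7]
contact_force: [0.1, 0.7, -0.9]
gripper_width: 0.0005
```

Request:
send_rows([
  [[0,0,0],[0,0,0]],
  [[0,0,0],[0,0,0]],
  [[0,0,0],[0,0,0]],
  [[0,0,0],[0,0,0]],
  [[0,0,0],[0,0,0]],
])

```text
time_s: 18.0
tcp_pos: [0.6607, -0.0287, 0.2116]
eef_rot: [102.3, 89.7, -173.7]
contact_force: [-0.2, 0.3, 0.5]
gripper_width: 0.0002
```

```bash
python3 g.py; python3 - <<'E'
from plant import r
import cv2
from h import *
p=r.capture("side");P,C=cloud(p);S=P[box(P,.48,.57,-.06,.04,.09,.14)];print(S[:,2].max(),line(S[:,:2]))
cv2.imwrite("pics/end.png",cv2.resize(p["color"][:,:,::-1],(768,576)))
E
```

```text
t 18.00 p [ 0.6607 -0.0287  0.2116] zyaw 83.96 tool axes [[-0.005, -0.001, -1.0], [-0.994, 0.105, 0.005], [0.105, 0.994, -0.001]] q [ 14.3  20.7  -3.6  -0.  -66.  -20.4] F [-0.2  0.3  0.5] w 0.0002
0.12233409999217315 (array([ 0.51465107, -0.00721811]), array([0.1566444 , 0.98765507]))
```

View pics/end.png

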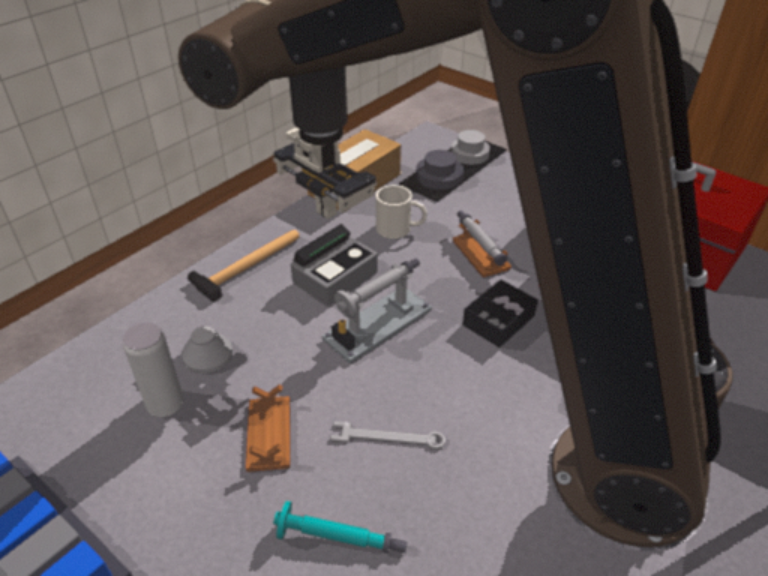

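The shaft lies in the stand, the arm is clear, and nothing else has moved. I'll hand it in.

```bash
python3 -c "
from plant import r
print(r.close_job())"
```

```text
the job is handed in; nothing more can be done
None
```

I laid the flanged shaft in both V-rests of the runout stand, flange on the probe side, let it go, then pressed the square pad and moved clear. I handed the job in at about 18 s; no verdict is reported.

- **Placing:** I lowered the shaft until the rests carried its weight. The first contact was about 1.5 mm off sideways, so I shifted it and lowered again before opening the fingers.
- **Shaft position:** The camera check after release put the shaft about 1.5–2 mm off along the rests, against the 9 mm allowed. It was level, and its axis was within about 0.01 rad of the line of the rests.
- **Pad press:** The force reading rose to 5 N and then 8.7 N on the square pad, well under 50 N. The round pad was not touched.
- **Last look:** The shaft still lay in the rests. The other shaft and the things on the bench looked unmoved, and the tool force was about 0 N.
- **Disagreement:** The two cameras differed by about 4 mm in x. I used the mean, and the gripped shaft's position and the contact in the Vs agreed with it to about 1.5 mm.

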